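Seat the leveling foot's cone in the spring cup and rock it free

ROBOT

A 6-joint arm with a two-finger parallel gripper is mounted at the origin on the work surface. World frame = base frame: x ahead of the robot, y to its left, z up, the work surface at z = 0. Lengths are in m, angles in rad, forces in N, time in s.
With the tool pointing down it reaches from about 0.325 to 0.75 m from the base axis. Payload 7.6 kg.
Tool frame: the origin (TCP) lies at the very end of the fingers, on their centre line; the grasp point (between the pads) lies 19 mm behind it; z points along the fingers, y is the direction in which the jaws open and shut (so a half turn about z gives the same grasp; the last joint's range is limited). The gripper opens to 85 mm and grips with 20 to 120 N. Pads are 22 mm wide; open, the fingers measure 114 mm over their backs; the gripper's body (76 mm by 85 mm) begins 54 mm behind the grasp point. The pads swing forward as they close: fully open they stand 13 mm farther back than shut.
Start: joints at [-0.07, 0.052, 1.401, -0, 1.689, -0.07], TCP at [0.525, 0, 0.231] pointing down, gripper open.
Joint ranges: [-2.9, 2.9], [-0.91, 2.17], [0.12, 2.37], [-1.06, 4.2], [0.26, 2.73], [-2.93, 2.93]. Speed limits (rad/s): [2.57, 2.57, 3.01, 3.14, 3.14, 3.14].

INTERFACE

Orientations are given as a unit quaternion [x, y, z, w].
In Python, from station import sensors, grab_frame, get_calibration, r gives the robot as it stands. The module is installed in compiled form; this text tells all that it offers.
- The arm moves only by the shell command python3 -m inch 'ROWS' [FORCE]. ROWS is JSON, a list that holds one entry, the list of rows, each a list of 7 numbers: the shift along the tool's x, y, z in units of 1 m (1.0 is 1 m), then the turn, a rotation vector about the tool's x, y, z in units of 0.5 rad (1.0 is 0.5 rad), then the opening, from 0 (shut) to 1 (fully open). A call has 1 to 10 rows; each row shifts and turns the commanded pose from where the row before left it, along the tool's axes as they then stand; what a row does not reach is not made up. A row lasts 1/8 s, in which the tool goes at most 62.5 mm and 10.7 degrees, less where a joint would pass 70% of its speed; a pose out of reach is approached as far as the arm can. A call with a number of a shift or a turn outside -1 to 1 is refused whole. A call with a gripper value outside its range is refused whole. The fingers move at their own pace and stop on an object; FORCE is the grip in N (left out, the last holds). Time passes only in rows, so rows that do not move let the fingers close. It gives the time, the measured TCP pose, the force and the opening at its end, in the units of the state.
- sensors.observe(): the state, without advancing time (a new reading comes with each control period).
- grab_frame(name): name is "scene" or "side" or "wrist"; returns (picture, depth): 384x512x3 uint8, red, green, blue; 384x512 float32, m along the optical axis (not along the pixel's ray), 0 where there is no reading.
- get_calibration(name): a dict with "vfov" (degrees; the focal length in pixels is half the picture's height over the tangent of half this angle, whatever the lens; pixels are square), "cx", "cy" (the principal point, pixels), "rvec" (rotation vector, rad) and "tvec" (3), from world to camera coordinates, as OpenCV has them; the wrist camera has in their place "mount" (4x4, takes a point from camera to tool coordinates, whose origin is the TCP and whose axes are the flange's). Camera axes: x right, y down, z forward; pixel columns grow to the right and rows downward; lengths in m; the calibration is good to about 2 mm. The wrist camera is an equidistant fisheye: a pixel r from the principal point sees the ray r / f radians off the axis. A picture is of the moment at which its call begins: read the wrist's pose just before it. get_calibration takes no time and is no camera call.
- r.hand_in(): hands the job in, once; it reports no verdict.
The state is a dict: "time_s": time; "joint_pos": joint angles; "dq": joint speeds; "effort": joint torques, N m; "position": TCP position; "eef_rot": TCP orientation; "force": force on the tool from outside, world axes, zero at the start; "ft_torque": the same for the moment, N m; "width": finger opening in m.
Only numpy, scipy, OpenCV 4.12 (cv2) and the standard library are available. Lean on these libraries where they do the work, as an engineer would, in place of code of your own. Each camera call takes 0.05 s, during which the arm holds its last target. There are 200 camera calls.

TASK

Take the bronze leveling foot out of its black parking ring, lower its cone into the steel cup on the square plate, and feel your way to the cup's centre so that you press it straight down, without shoving the cup sideways, until the cup has gone down about 7 mm on its spring. Then check that it is not jammed: rock the foot over about 7 degrees in the cup and let it drop back upright by itself, and leave it standing there. Handle it gently, keep it upright otherwise, and leave the small things around it alone.

Things in the scene. Friction and masses are not known exactly. Their poses are not given: they have to be found in the camera images.
- foot_center (a point): Centre of the bronze foot, about 0.42 kg, 80 mm high, standing cone down; the point is on its axis 40 mm above the tip, z up. From the tip up: flat 8 mm tip, 45-degree cone widening to 44 mm at 18 mm, 44 mm collar to 26 mm, then a round stem 28 mm thick up to 80 mm (grasp this, 15 to 35 mm above the point). In the parking ring the tip is about 19 mm above the table.
- foot: The same bronze foot, origin at the middle of its tip, z up the stem.
- park: Fixed black parking ring, 64 mm across, 30 mm high, with a hole of about 30 mm in which the foot's cone rests. Origin at the middle of its underside.
- pad: Fixed square plate, 100 x 100 x 12 mm, origin mid-underside, x and y along its edges. The steel cup on a rubber spring over it is NOT at its centre: up to 8 mm off in x and in y, its rim at rest 57 to 71 mm above the plate's underside. Neither is measured: find them by touch or sight. Touching off-centre, the foot meets one slope and is pushed sideways towards the cup's centre.
- cup (a joint): How far the cup has sunk on its spring, m: 0 at rest, 1.8 N per mm (7 mm is about 13 N of push); over 11.5 mm overloads it. Steel cup 62 mm across with a greased 45-degree conical hollow, 52 mm wide at the mouth, 23 mm deep. The seated foot's tip is 22 mm below the rim; its own weight sinks the cup about 2.3 mm. Let go and leaned on at the stem's top, the foot tips on the far edge of its cone (the pushed side of the stem rises) and falls back.
- cup_dx (a joint): Sideways shift of the cup along the plate's x, in m: 0 without side load, 1.5 N per mm, returns by itself. Should stay under 1.2 mm in the press; more than 6 mm damages the rubber.
- cup_dy (a joint): The same along the plate's y.
- gps_puck_mid (a point): Bystander, to be left alone: white plastic GPS puck, 64 mm across, 22 mm high; point at its middle.
- lens_mid (a point): Bystander, to be left alone: domed amber glass indicator lens, 36 mm across, 17 mm high; point at its middle.
- clevis_pin_mid (a point): Bystander, to be left alone: steel clevis pin lying down, 60 mm long, 10 mm thick with a 16 mm head; point at its middle.
- bubble_level_mid (a point): Bystander, to be left alone: round brass bubble level, 44 mm across, 13 mm high; point at its middle.
- lock_ring_mid (a point): Bystander, to be left alone: flat brass lock ring, 48 mm across, 10 mm high; point at its middle.
Mind the look-alikes: they are no part of the job. What is shaped like the foot but purple is not meant. Several things look just like the pad: the one meant starts nearest to the robot's base.

How it is judged:
On the way, in this order (a step that is already met when the one before it is completed fails the run):
1. the foot, upright in the cup, is pressed straight down: the cup is sunk 5 to 10 mm with less than 1.2 mm of sideways shift (value of joint cup between 0.005 and 0.01 m and value of joint cup_dx between -0.0012 and 0.0012 m and value of joint cup_dy between -0.0012 and 0.0012 m and angle between foot_center's own z axis and vertical below 0.06 rad and horizontal distance between foot_center and pad below 0.015 m and z of foot_center in the frame of pad between 0.058 and 0.095 m), for 0.3 s.
2. the foot, its weight on the cup, is rocked over by more than 4.5 degrees (angle between foot_center's own z axis and vertical above 0.08 rad and value of joint cup above 0.001 m and horizontal distance between foot_center and pad below 0.028 m and z of foot_center in the frame of pad between 0.058 and 0.102 m), for 0.05 s.
3. the foot, let go, has dropped back upright into its seat (angle between foot_center's own z axis and vertical below 0.06 rad and contact force between the fingers and foot below 0.05 N and value of joint cup above 0.001 m and value of joint cup_dx between -0.0015 and 0.0015 m and value of joint cup_dy between -0.0015 and 0.0015 m and horizontal distance between foot_center and pad below 0.015 m and z of foot_center in the frame of pad between 0.058 and 0.095 m), for 0.3 s.
At the end, for the whole second after the job is handed in: The foot stands let go and at rest in the cup: upright within 3.4 degrees, its axis within 15 mm of the plate's centre and its centre 58 to 95 mm above the plate's underside, its weight sinking the cup by more than 1 mm, the cup shifted less than 1.5 mm sideways (all of step 3 and linear speed of foot below 0.02 m/s); the robot touches nothing.
It fails at once if the cup is overloaded downwards (sunk more than 11.5 mm, about 21 N) (value of joint cup above 0.0115 m).
It fails at once if the cup is shoved more than 6 mm sideways (about 9 N) (not (value of joint cup_dx between -0.006 and 0.006 m and value of joint cup_dy between -0.006 and 0.006 m)).
It fails at once if the foot is tipped more than 20 degrees (angle between foot_center's own z axis and vertical above 0.35 rad).
It fails at once if a bystander is moved more than 15 mm (distance of any of gps_puck_mid, lens_mid, clevis_pin_mid, bubble_level_mid, lock_ring_mid from where it was at the start of the episode above 0.015 m).
It also fails if it takes over 58 s, if anything falls off the work surface, if the arm or the gripper's body presses on something with over 40 N, if the wrist force passes 120 N, or if a joint passes its speed limit or range.

## Working session

There is one attempt and no reset: what is moved stays moved. The work goes in short steps, Python scripts to look and compute and a shell command to move; the robot and the scene stay as the last step left them, time stands still between calls to the robot, and variables do not carry over. Pictures are saved under pics/ and viewed, about 8 in all and at most 12, crops included, and the job is handed in when it is done.

```bash
mkdir -p pics; cat > h.py <<'E'
import numpy as np,cv2
from scipy.spatial.transform import Rotation as R
from station import sensors,grab_frame,get_calibration,r
def world(name,px,d=None,st=None):
    """ray origin,dir (world) or point if depth d"""
    c=get_calibration(name); f=192/np.tan(np.radians(c['vfov'])/2)
    u,v=(px[0]-c['cx']),(px[1]-c['cy'])
    if name=='wrist':
        rr=np.hypot(u,v); th=rr/f; ray=np.array([np.sin(th)*u/max(rr,1e-9),np.sin(th)*v/max(rr,1e-9),np.cos(th)])
        M=np.array(c['mount']); A=R.from_quat(st['eef_rot']).as_matrix()
        o=A@M[:3,3]+st['position']; Rm=A@M[:3,:3]
    else:
        Rm=cv2.Rodrigues(np.array(c['rvec'],float))[0].T; o=-Rm@np.array(c['tvec'],float).ravel(); 
        ray=np.array([u/f,v/f,1.])
    w=Rm@ray
    return (o,w) if d is None else o+w*d/ray[2]
def onz(name,px,z,st=None):
    o,w=world(name,px,None,st); return o+w*(z-o[2])/w[2]
E
python3 - <<'E'
from h import *
s=sensors.observe(); print(s)
for n in('scene','side','wrist'):
    p,d=grab_frame(n); cv2.imwrite(f'pics/{n}0.png',p[...,::-1]); np.savez(f'{n}0.npz',p=p,d=d)
    print(n,get_calibration(n))
a=cv2.imread('pics/scene0.png');b=cv2.imread('pics/side0.png')
E
```

```text
{'time_s': 0.0, 'joint_pos': array([-7.02565082e-02,  5.28407460e-02,  1.40175424e+00, -3.07736595e-05,
        1.68860495e+00, -7.02971297e-02]), 'dq': array([ 7.18038652e-05,  8.80020983e-04, -2.58497372e-04, -5.50457045e-04,
        3.34899342e-04,  5.69996253e-04]), 'effort': array([ 8.02730119e-04, -3.81666934e+01, -3.60182977e+01,  8.43031398e-05,
        6.19437444e-03, -2.66336252e-05]), 'position': array([5.24688193e-01, 5.91376274e-05, 2.30455449e-01]), 'eef_rot': array([ 7.07093461e-01,  7.07119644e-01, -5.38490856e-04, -5.96737752e-04]), 'force': array([ 0.64096195,  0.64221119, -0.19881677]), 'ft_torque': array([-0.03401499, -0.00337447, -0.05009512]), 'width': 0.08529558151276478}
scene {'vfov': 57.7212369693121, 'cx': 255.44521230041374, 'cy': 196.51822041095403, 'rvec': array([ 2.02058947,  1.23646058, -0.54415818]), 'tvec': array([-0.25259855, -0.29281178,  1.33538204])}
side {'vfov': 47.53317628699385, 'cx': 255.78075359746305, 'cy': 193.03372520386478, 'rvec': array([ 2.38120081, -0.60614568,  0.21083009]), 'tvec': array([-0.51559358,  0.23861423,  0.82137288])}
wrist {'vfov': 65.70646984690485, 'cx': 259.39683089347415, 'cy': 189.58693438460352, 'mount': array([[-9.80613816e-04, -9.44787252e-01, -3.27682905e-01,
         8.52184638e-02],
       [ 9.99999339e-01, -7.29825234e-04, -8.88308745e-04,
        -5.08853400e-04],
       [ 6.00111525e-04, -3.27683560e-01,  9.44787343e-01,
        -1.42471534e-01],
       [ 0.00000000e+00,  0.00000000e+00,  0.00000000e+00,
         1.00000000e+00]])}
```

View pics/scene0.png

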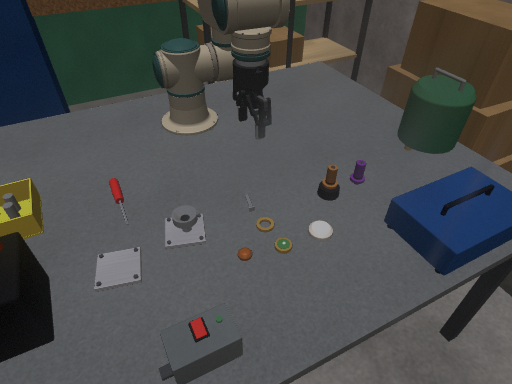

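View pics/wrist0.png

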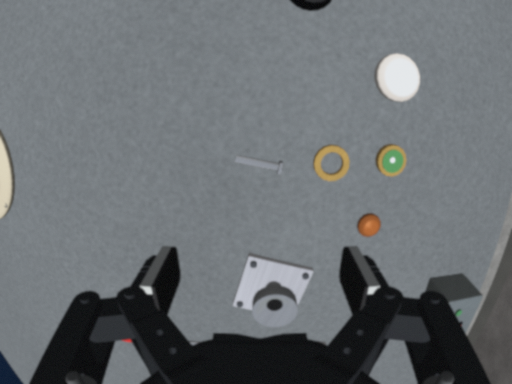

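The scene picture shows the foot in its ring at (330,182), the purple look-alike at (358,172) and the cup plate at (185,225). A bare plate lies farther out at (119,268). The small bystanders lie between foot and plate. The wrist picture shows the cup at about (275,300).

```bash
python3 - <<'E'
from h import *
import numpy as np
Z={n:np.load(n+'0.npz') for n in('scene','side','wrist')}
d=Z['scene']['d']
for nm,px in dict(stemtop=(332,167),stem=(331,177),park=(329,192),purple=(359,163),cup=(185,212),pad=(172,238),pin=(250,202),lock=(258,224),bubble=(284,244),lens=(245,254),puck=(320,229)).items():
    print(nm,world('scene',px,d[px[1],px[0]]).round(3))
# point clouds from scene & side: high points
for n in('scene','side'):
    d=Z[n]['d']; p=Z[n]['p']; c=get_calibration(n); f=192/np.tan(np.radians(c['vfov'])/2)
    v,u=np.mgrid[:384,:512]; Rm=cv2.Rodrigues(np.array(c['rvec']))[0].T; o=-Rm@np.array(c['tvec'])
    P=np.stack([(u-c['cx'])/f,(v-c['cy'])/f,np.ones_like(u)],-1)*d[...,None]@Rm.T+o
    np.save(n+'P.npy',P)
    for lab,(x,y) in dict(cup=world('scene',(185,212),Z['scene']['d'][212,185])[:2],foot=world('scene',(331,177),Z['scene']['d'][177,331])[:2]) .items() if 0 else []: pass
    print(n,o)
E
```

```text
stemtop [0.587 0.219 0.098]
stem [ 1.17  -0.321  0.678]
park [0.609 0.205 0.029]
purple [0.588 0.316 0.08 ]
cup [ 0.53  -0.189  0.056]
pad [ 0.559 -0.239  0.012]
pin [ 0.53  -0.005  0.013]
lock [ 0.612 -0.023  0.01 ]
bubble [0.706 0.    0.015]
lens [ 0.69  -0.099  0.016]
puck [0.707 0.107 0.019]
scene [ 1.17049862 -0.32115087  0.67792704]
side [ 0.29456227 -0.54997735  0.77986209]
```

View pics/side0.png

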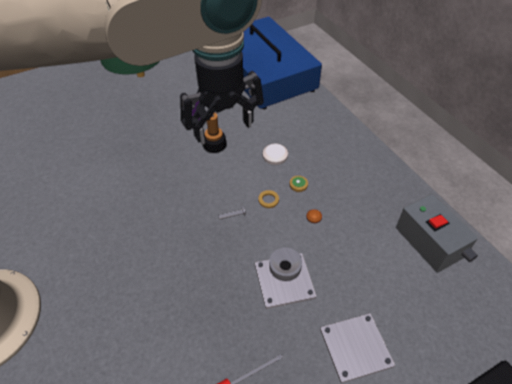

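The side picture shows the cup plate at (285,280) with the cup at (285,263), and the foot at (213,125) partly behind the gripper.

```bash
python3 - <<'E'
from h import *
for n in('scene','side'):
    P=np.load(n+'P.npy').reshape(-1,3); C=np.load(n+'0.npz')['p'].reshape(-1,3)
    def near(x,y,rad): return (np.hypot(P[:,0]-x,P[:,1]-y)<rad)
    m=near(.59,.21,.06)&(P[:,2]>.025)&(P[:,2]<.15)
    for a,b in((.025,.033),(.033,.045),(.05,.09),(.09,.11)):
        q=P[m&(P[:,2]>a)&(P[:,2]<b)]
        if len(q): print(n,'foot',a,b,len(q),q.mean(0).round(4),q[:,:2].min(0).round(3),q[:,:2].max(0).round(3))
    m=near(.545,-.2,.09)&(P[:,2]>.006)&(P[:,2]<.1); q=P[m]
    print(n,'hist',np.histogram(q[:,2],np.arange(.006,.09,.004)))
    t=q[q[:,2]>.05]; print('rim',t.mean(0).round(4),t.min(0).round(4),t.max(0).round(4),np.percentile(t[:,2],[50,90]))
    t=q[(q[:,2]<.018)]; 
    if len(t)>50:
        b=cv2.minAreaRect((t[:,:2]*1000).astype(np.float32)); print('pad',b)
E
```

```text
scene foot 0.025 0.033 109 [0.5975 0.2102 0.0296] [0.559 0.191] [0.617 0.248]
scene foot 0.033 0.045 83 [0.5938 0.2136 0.0419] [0.564 0.199] [0.608 0.243]
scene foot 0.05 0.09 113 [0.5939 0.2139 0.0706] [0.577 0.205] [0.602 0.229]
scene foot 0.09 0.11 66 [0.5889 0.2191 0.096 ] [0.572 0.208] [0.601 0.232]
scene hist (array([ 56, 695, 111,  13,   8,   0,   0,   0,   0,   3,  22,  75,  80,
        81,  90, 143,   1,   0,   0,   0]), array([0.006, 0.01 , 0.014, 0.018, 0.022, 0.026, 0.03 , 0.034, 0.038,
       0.042, 0.046, 0.05 , 0.054, 0.058, 0.062, 0.066, 0.07 , 0.074,
       0.078, 0.082, 0.086]))
rim [ 0.5473 -0.1967  0.0612] [ 0.5137 -0.227   0.0502] [ 0.5777 -0.166   0.0706] [0.06197952 0.06771562]
pad ((542.7039184570312, -201.38845825195312), (99.22962951660156, 103.08731079101562), 73.71123504638672)
side foot 0.025 0.033 105 [0.5811 0.2049 0.0277] [0.556 0.188] [0.611 0.246]
side foot 0.033 0.045 114 [0.58   0.2099 0.0395] [0.562 0.196] [0.605 0.237]
side foot 0.05 0.09 137 [0.5799 0.2099 0.0699] [0.569 0.204] [0.597 0.223]
side foot 0.09 0.11 40 [0.5858 0.2124 0.0937] [0.573 0.204] [0.597 0.226]
side hist (array([741, 813,  44,   0,   0,   0,   0,   0,   0,  16,  57, 168, 134,
       158, 297,  76,   0,   0,   0,   0]), array([0.006, 0.01 , 0.014, 0.018, 0.022, 0.026, 0.03 , 0.034, 0.038,
       0.042, 0.046, 0.05 , 0.054, 0.058, 0.062, 0.066, 0.07 , 0.074,
       0.078, 0.082, 0.086]))
rim [ 0.542  -0.1984  0.0599] [ 0.5119 -0.2287  0.05  ] [ 0.5737 -0.1666  0.0691] [0.06096056 0.06589189]
pad ((539.516357421875, -203.71115112304688), (100.57860565185547, 100.03132629394531), 74.0963134765625)
```

```bash
python3 -m inch '[[[0.04,0.011,-0.002,0,0,0,1],[0.045,0.012,0,0,0,0,1],[0.045,0.013,0,0,0,0,1],[0.045,0.013,0,0,0,0,1],[0.042,0.013,0,0,0,0,1],[0,0,0,0,0,0,1],[0,0,0,0,0,0,1]]]' 20
python3 - <<'E'
from h import *
s=sensors.observe(); print(s['position'],s['eef_rot'],s['force'])
p,d=grab_frame('wrist'); np.savez('w1.npz',p=p,d=d,pos=s['position'],rot=s['eef_rot'])
cv2.imwrite('pics/w1.png',cv2.resize(p[150:384,130:390,::-1],None,fx=3,fy=3)[:600] if 0 else cv2.resize(p[...,::-1],(768,576)))
E
```

```text
time_s: 1.02
position: [0.5869, 0.2166, 0.2329]
eef_rot: [0.707, 0.707, -0.0, -0.0]
force: [-0.1, 0.5, -0.2]
width: 0.0855
[0.58686861 0.21664692 0.23285309] [ 7.07101122e-01  7.07112274e-01 -4.82483589e-04 -4.24389273e-05] [-0.08216787  0.53130065 -0.2022697 ]
```

View pics/w1.png

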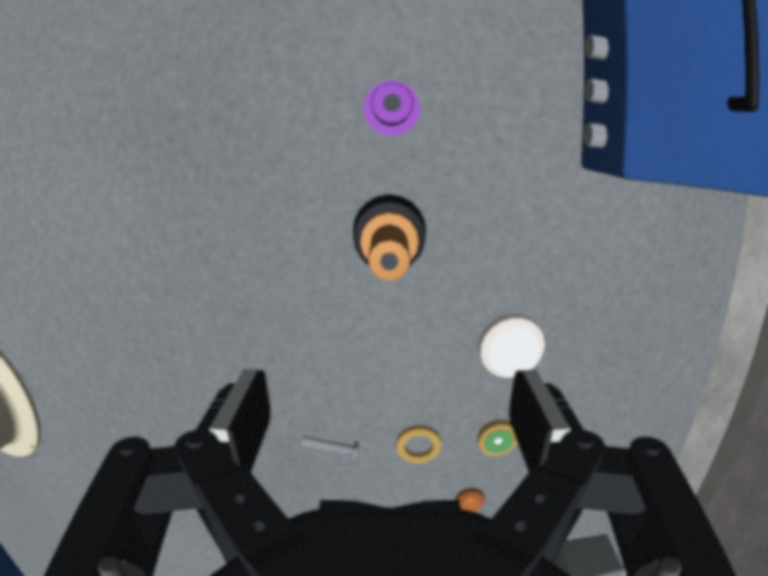

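The wrist picture shows the top of the bronze stem at (389,261) of the 1.5x view, which is (259.3,174), with the purple look-alike above it at (392,107).

```bash
python3 - <<'E'
from h import *
w=np.load('w1.npz'); st=dict(position=w['pos'],eef_rot=w['rot'])
print(onz('wrist',(259.3,174),.099,st), w['d'][170:178,254:265].round(3)[::3,::3])
for px in((259.3,174),(252,174),(260,167)): print(world('wrist',px,w['d'][int(px[1]),int(px[0])],st))
print(onz('wrist',(259.5,155),.03,st))
o1,a=world('wrist',(259.3,174),None,st); 
o2,b=world('scene',(332.5,167.5))
A=np.stack([a,-b],1); t=np.linalg.lstsq(A,o2-o1,rcond=None)[0]; print('tri',o1+a*t[0],o2+b*t[1])
# cup from initial wrist
w=np.load('wrist0.npz'); s0=dict(position=np.array([5.24688193e-01, 5.91376274e-05, 2.30455449e-01]),eef_rot=np.array([ 7.07093461e-01,  7.07119644e-01, -5.38490856e-04, -5.96737752e-04]))
print(onz('wrist',(274,303),.045,s0))
E
```

```text
[0.58592181 0.22189704 0.099     ] [[0.288 0.288 0.288 0.287]
 [0.288 0.29  0.289 0.287]
 [0.289 0.288 0.29  0.289]]
[0.58591865 0.22143034 0.09738942]
[0.57879689 0.2212291  0.09666953]
[0.58660287 0.2281124  0.09601821]
[0.58604868 0.22541632 0.03      ]
tri [0.58591401 0.22074441 0.0950223 ] [0.58640596 0.22114762 0.0949045 ]
[ 0.54425176 -0.19974801  0.045     ]
```

```bash
python3 -m inch '[[[0.005,-0.001,0.02,0,0,0,1],[0,0,0.04,0,0,0,1],[0,0,0.04,0,0,0,1],[0,0,0.036,0,0,0,1],[0,0,0.03,0,0,0,1],[0,0,0,0,0,0,1],[0,0,0,0,0,0,0.6],[0,0,0,0,0,0,0.45],[0,0,0,0,0,0,0.35]]]' 30; python3 -m inch '[[[0,0,0,0,0,0,0.25],[0,0,0,0,0,0,0.2],[0,0,0,0,0,0,0.1],[0,0,0,0,0,0,0.1],[0,0,0,0,0,0,0.1],[0,0,0,0,0,0,0.1]]]' 30
```

```text
time_s: 2.2
position: [0.5866, 0.2221, 0.0687]
eef_rot: [0.707, 0.707, 0.001, 0.001]
force: [0.5, -0.0, -0.2]
width: 0.0322
time_s: 2.95
position: [0.5865, 0.2222, 0.0685]
eef_rot: [0.707, 0.707, 0.001, 0.0]
force: [-1.6, 0.4, 5.6]
width: 0.0269
```

```bash
python3 -m inch '[[[0,0,0,0,0,0,0.1],[0,0,-0.005,0,0,0,0.1],[0,0,-0.015,0,0,0,0.1],[0,0,-0.03,0,0,0,0.1],[0,0,-0.04,0,0,0,0.1],[0,0,-0.03,0,0,0,0.1],[0,0,0,0,0,0,0.1],[0,0,0,0,0,0,0.1]]]' 50
python3 -m inch '[[[-0.01,-0.001,0,0,0,0,0.1],[-0.03,-0.003,0,0,0,0,0.1],[-0.045,-0.005,0,0,0,0,0.1],[-0.05,-0.005,0,0,0,0,0.1],[-0.05,-0.005,0,0,0,0,0.1],[-0.05,-0.005,0,0,0,0,0.1],[-0.05,-0.005,0,0,0,0,0.1],[-0.04,-0.005,0,0,0,0,0.1],[-0.02,-0.003,0,0,0,0,0.1],[0,0,0,0,0,0,0.1]]]'
python3 - <<'E'
from h import *
s=sensors.observe(); print(s['position'],s['eef_rot'],s['force'],s['width'])
p,d=grab_frame('wrist'); np.savez('w2.npz',p=p,d=d,pos=s['position'],rot=s['eef_rot'])
cv2.imwrite('pics/w2.png',cv2.resize(p[...,::-1],(768,576)))
s=sensors.observe(); print(s['position'],s['force'])
p,d=grab_frame('side'); np.savez('s2.npz',p=p,d=d)
cv2.imwrite('pics/s2.png',cv2.resize(p[90:330,150:410,::-1],None,fx=2.4,fy=2.4))
E
```

```text
time_s: 3.95
position: [0.5854, 0.2218, 0.1854]
eef_rot: [0.707, 0.707, -0.001, -0.001]
force: [0.3, 0.1, -5.4]
width: 0.0264
time_s: 5.2
position: [0.5484, -0.1241, 0.1865]
eef_rot: [0.708, 0.706, -0.0, -0.001]
force: [-0.2, 1.6, -4.3]
width: 0.0263
[ 0.54837615 -0.12405295  0.18647661] [ 7.07851551e-01  7.06360857e-01 -2.93827791e-04 -6.59774103e-04] [-0.16821273  1.5614276  -4.28644275] 0.026329574514774107
[ 0.54867981 -0.12294571  0.18663822] [-0.39547803  0.73123352 -3.82544613]
```

View pics/w2.png

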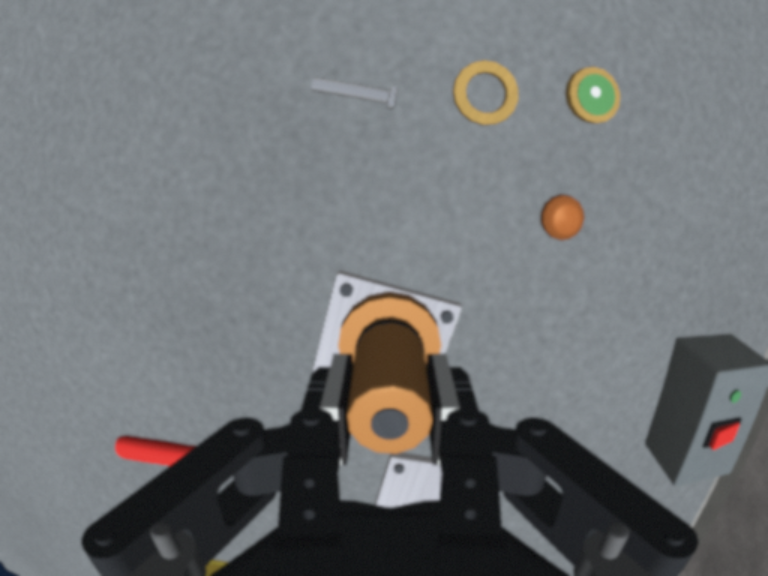

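View pics/s2.png

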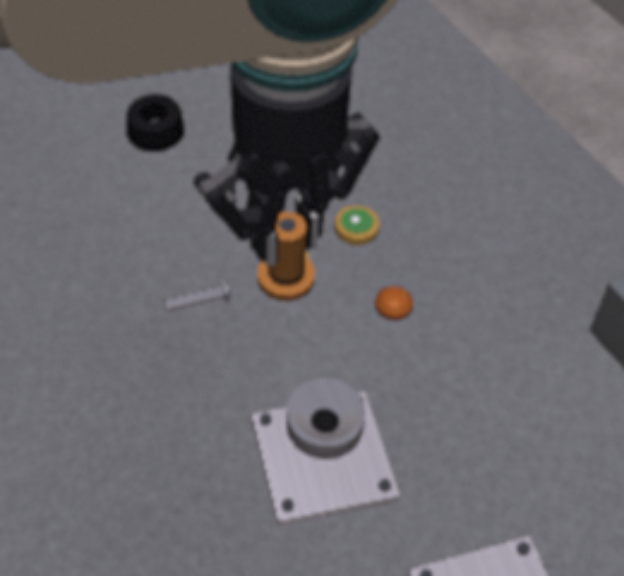

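The wrist picture shows the foot upright between the pads, with the stem top at (390,421). The side crop shows the cup's rim centre near (326,412) and the foot hanging straight.

```bash
python3 - <<'E'
from h import *
w=np.load('w2.npz'); st=dict(position=w['pos'],eef_rot=w['rot'])
print('stemtop',onz('wrist',(260,280.7),.137+.08,st), w['d'][281,250:255], world('wrist',(252,284),w['d'][284,252],st))
for px in((285.8,261.5),): 
  for z in(.064,.067,.07): print(onz('side',px,z))
p=np.load('scene0.npz')['p'][190:260,140:230,::-1]
cv2.imwrite('pics/cup_scene.png',cv2.resize(p,None,fx=7,fy=7,interpolation=cv2.INTER_CUBIC))
E
```

```text
stemtop [ 0.54804237 -0.12225297  0.217     ] [0.1343581  0.13525045 0.13579753 0.13550337 0.13553542] [ 0.544252   -0.12552623  0.21526651]
[ 0.54448108 -0.19735056  0.064     ]
[ 0.54343373 -0.19882833  0.067     ]
[ 0.54238638 -0.2003061   0.07      ]
```

View pics/cup_scene.png

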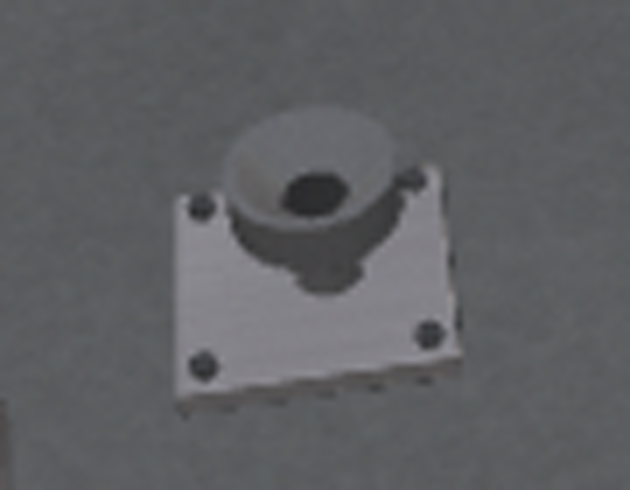

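The crop shows the rim ellipse centred at about (311,166), which is pixel (184.0,213.3).

```bash
python3 - <<'E'
from h import *
for z in(.064,.067,.07): print(onz('scene',(184.0,213.3),z))
o1,a=world('side',(285.8,261.5)); o2,b=world('scene',(184.0,213.3))
t=np.linalg.lstsq(np.stack([a,-b],1),o2-o1,rcond=None)[0]; print('tri',o1+a*t[0],o2+b*t[1])
print(sensors.observe()['position'],sensors.observe()['force'])
E
```

```text
[ 0.54118298 -0.19483315  0.064     ]
[ 0.54425818 -0.19545041  0.067     ]
[ 0.54733338 -0.19606767  0.07      ]
tri [ 0.54406985 -0.1979308   0.06517793] [ 0.54352123 -0.19530249  0.06628108]
[ 0.54890692 -0.12229547  0.18683134] [-0.32751132  0.50278021 -3.26426564]
```

```bash
cat >> h.py <<'E'
def avg(n=8):
    F=[];P=[];T=[]
    for i in range(n):
        s=sensors.observe(); F.append(s['force']);P.append(s['position']);T.append(s['ft_torque']); grab_frame('side')
    F=np.array(F); print('t',round(s['time_s'],2),'F',F.mean(0).round(2),'sd',F.std(0).round(2),'P',(np.mean(P,0)*1000).round(2),'M',np.mean(T,0).round(3),'w',round(s['width'],4),'rot',s['eef_rot'].round(4))
E
python3 -m inch '[[[-0.01,-0.001,0.005,0,0,0,0.1],[-0.025,-0.002,0.015,0,0,0,0.1],[-0.025,-0.0015,0.02,0,0,0,0.1],[-0.012,0,0.012,0,0,0,0.1],[-0.003,0,0.01,0,0,0,0.1],[0,0,0,0,0,0,0.1],[0,0,0,0,0,0,0.1],[0,0,0,0,0,0,0.1]]]'
python3 -c "
from h import *
avg(10)"
```

```text
time_s: 6.3
position: [0.545, -0.1976, 0.1262]
eef_rot: [0.707, 0.707, 0.0, 0.001]
force: [0.2, -0.3, -3.4]
width: 0.0264
t 6.75 F [-0.01  0.41 -4.04] sd [0.28 0.43 0.34] P [ 544.68 -197.85  125.66] M [ 0.022 -0.006  0.005] w 0.0265 rot [0.7071 0.7071 0.     0.    ]
```

```bash
python3 -m inch '[[[0,0,0.008,0,0,0,0.1],[0,0,0.01,0,0,0,0.1],[0,0,0.008,0,0,0,0.1],[0,0,0.003,0,0,0,0.1],[0,0,0,0,0,0,0.1],[0,0,0,0,0,0,0.1]]]'; python3 -c "
from h import *
avg(6)"
python3 -m inch '[[[0,0,0.001,0,0,0,0.1],[0,0,0.001,0,0,0,0.1],[0,0,0,0,0,0,0.1],[0,0,0,0,0,0,0.1]]]'; python3 -c "
from h import *
avg(6)"
```

```text
time_s: 7.55
position: [0.5448, -0.1979, 0.0968]
eef_rot: [0.707, 0.707, 0.0, 0.0]
force: [1.0, 2.0, -2.0]
width: 0.0262
t 7.8 F [ 0.13  2.05 -1.23] sd [0.78 0.23 0.69] P [ 544.68 -197.9    96.62] M [ 0.443 -0.049 -0.005] w 0.0266 rot [7.071e-01 7.071e-01 2.000e-04 1.000e-04]
time_s: 8.35
position: [0.5447, -0.198, 0.0946]
eef_rot: [0.707, 0.707, 0.0, 0.0]
force: [0.6, 2.5, 0.9]
width: 0.0265
t 8.6 F [0.8  2.76 1.39] sd [0.62 0.32 0.39] P [ 544.67 -198.     94.52] M [ 0.481 -0.112  0.006] w 0.0265 rot [7.071e-01 7.071e-01 1.000e-04 2.000e-04]
```

```bash
python3 -m inch '[[[0.0008,0.0002,0,0,0,0,0.1],[0.0009,0.0003,0,0,0,0,0.1],[0,0,0,0,0,0,0.1],[0,0,0,0,0,0,0.1]]]'; python3 -c "
from h import *
avg(8)"
```

```text
time_s: 9.15
position: [0.545, -0.1964, 0.0943]
eef_rot: [0.707, 0.707, -0.0, 0.0]
force: [0.5, 0.8, 0.7]
width: 0.0265
t 9.5 F [0.12 1.3  0.68] sd [0.42 0.62 0.41] P [ 544.99 -196.34   94.3 ] M [ 0.236 -0.056  0.001] w 0.0268 rot [7.071e-01 7.071e-01 0.000e+00 1.000e-04]
```

```bash
python3 -m inch '[[[0.0007,0.0002,0,0,0,0,0.1],[0.0006,0.0002,0,0,0,0,0.1],[0,0,0.001,0,0,0,0.1],[0,0,0,0,0,0,0.1],[0,0,0,0,0,0,0.1]]]'; python3 -c "
from h import *
avg(8)"
```

```text
time_s: 10.18
position: [0.5455, -0.1951, 0.0935]
eef_rot: [0.707, 0.707, 0.0, 0.0]
force: [-0.7, -0.3, 2.6]
width: 0.0264
t 10.53 F [-0.37 -0.09  2.56] sd [0.54 0.26 0.58] P [ 545.47 -195.06   93.44] M [-0.057  0.083 -0.007] w 0.0269 rot [7.071e-01 7.071e-01 0.000e+00 1.000e-04]
```

```bash
python3 -m inch '[[[-0.0003,-0.0003,0.0005,0,0,0,0.1],[0,0,0.001,0,0,0,0.1],[0,0,0.001,0,0,0,0.1],[0,0,0.0007,0,0,0,0.1],[0,0,0,0,0,0,0.1],[0,0,0,0,0,0,0.1]]]'; python3 -c "
from h import *
avg(8)"
```

```text
time_s: 11.32
position: [0.5455, -0.1954, 0.091]
eef_rot: [0.707, 0.707, 0.0, 0.001]
force: [-0.1, 0.9, 6.2]
width: 0.0269
t 11.68 F [-0.65  0.34  6.55] sd [0.36 0.52 0.65] P [ 545.55 -195.42   90.95] M [0.018 0.123 0.008] w 0.0267 rot [7.071e-01 7.071e-01 3.000e-04 7.000e-04]
```

```bash
python3 -m inch '[[[0,-0.0004,0.0005,0,0,0,0.1],[0,0,0.0006,0,0,0,0.1],[0,0,0,0,0,0,0.1],[0,0,0,0,0,0,0.1],[0,0,0,0,0,0,0.1],[0,0,0,0,0,0,0.1]]]'; python3 -c "
from h import *
avg(8)
p,d=grab_frame('side');cv2.imwrite('pics/press.png',cv2.resize(p[180:330,210:370,::-1],None,fx=4,fy=4)); p,d=grab_frame('scene');cv2.imwrite('pics/press2.png',p[...,::-1])"
```

```text
time_s: 12.48
position: [0.5454, -0.1955, 0.0902]
eef_rot: [0.707, 0.707, 0.0, 0.001]
force: [-0.2, 1.3, 8.2]
width: 0.0266
t 12.82 F [-0.33  0.37  8.01] sd [0.46 0.49 0.68] P [ 545.4  -195.48   90.24] M [ 0.005  0.1   -0.002] w 0.0266 rot [7.071e-01 7.071e-01 5.000e-04 1.100e-03]
```

View pics/press.png

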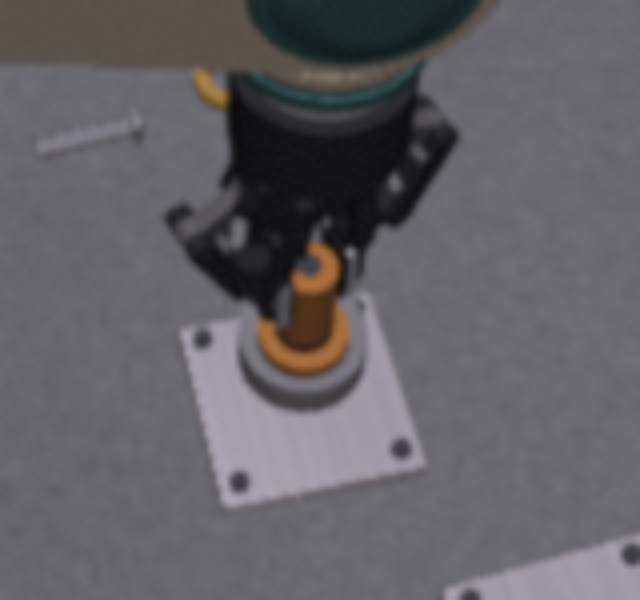

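Pressed net force is about 12 N, so the cup is sunk about 6.7 mm, with side load under 0.4 N. The picture shows the foot centred in the cup and upright. Next I ease off until the cup carries only the foot's weight, then open the gripper.

```bash
python3 -m inch '[[[0,0,-0.001,0,0,0,0.1],[0,0,-0.0015,0,0,0,0.1],[0,0,-0.0015,0,0,0,0.1],[0,0,-0.0006,0,0,0,0.1],[0,0,0,0,0,0,0.1],[0,0,0,0,0,0,0.1]]]'; python3 -c "
from h import *
avg(5)"
```

```text
time_s: 13.72
position: [0.5447, -0.1953, 0.0934]
eef_rot: [0.707, 0.707, 0.0, -0.0]
force: [1.0, -0.3, 1.7]
width: 0.0271
t 13.93 F [ 0.79 -0.03  2.3 ] sd [0.58 0.39 0.44] P [ 544.7  -195.25   93.47] M [-0.015 -0.203  0.005] w 0.0267 rot [ 0.7071  0.7071  0.     -0.    ]
```

```bash
python3 -m inch '[[[0,0.0005,-0.0012,0,0,0,0.1],[0,0,0,0,0,0,0.1],[0,0,0,0,0,0,0.35],[0,0,0,0,0,0,0.45],[0,0,0,0,0,0,0.6],[0,0,0,0,0,0,0.6],[0,0,0,0,0,0,0.6],[0,0,0,0,0,0,0.6]]]' 20; python3 -c "
from h import *
avg(5)
P=grab_frame('side');cv2.imwrite('pics/rel.png',np.hstack([cv2.resize(P[0][200:300,230:330,::-1],(400,400)),cv2.resize(grab_frame('scene')[0][160:260,130:230,::-1],(400,400))]))"
```

```text
time_s: 14.98
position: [0.5452, -0.1953, 0.0948]
eef_rot: [0.707, 0.707, 0.0, 0.0]
force: [-0.4, 0.0, 0.6]
width: 0.0513
t 15.18 F [-0.12  0.02  0.24] sd [0.47 0.29 0.24] P [ 545.23 -195.28   94.83] M [ 0.019 -0.004  0.008] w 0.0514 rot [0.7071 0.7071 0.     0.    ]
```

View pics/rel.png

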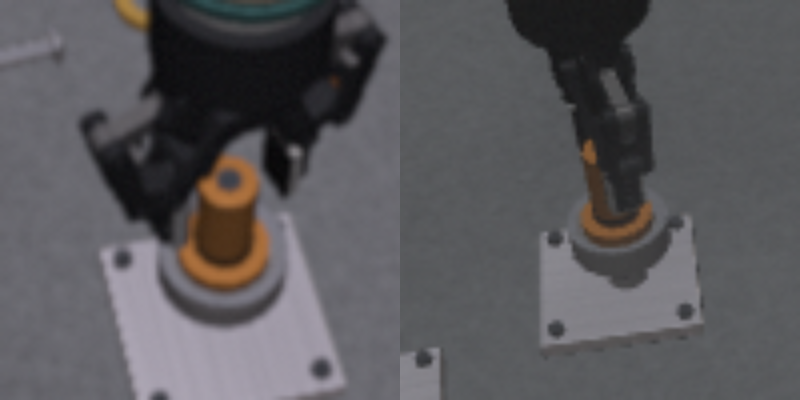

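The foot is released and stands upright in the cup. I raise the fingers to the stem's top and approach from the -x side.

```bash
python3 -m inch '[[[0,0,-0.006,0,0,0,0.6],[0,0,-0.007,0,0,0,0.6],[0,0.004,0,0,0,0,0.6],[0,0.004,0,0,0,0,0.6],[0,0.002,0,0,0,0,0.6],[0,0,0,0,0,0,0.6],[0,0,0,0,0,0,0.6]]]'; python3 -c "
from h import *
avg(4)"
python3 -m inch '[[[0,0.001,0,0,0,0,0.6],[0,0.001,0,0,0,0,0.6],[0,0.001,0,0,0,0,0.6],[0,0.001,0,0,0,0,0.6],[0,0,0,0,0,0,0.6],[0,0,0,0,0,0,0.6]]]'; python3 -c "
from h import *
avg(4)"
```

```text
time_s: 16.2
position: [0.5551, -0.1953, 0.1077]
eef_rot: [0.707, 0.707, -0.0, -0.0]
force: [-0.8, -0.2, 0.5]
width: 0.0511
t 16.35 F [-0.01 -0.03  0.17] sd [0.62 0.17 0.62] P [ 555.15 -195.28  107.74] M [-0.03  -0.009 -0.014] w 0.0513 rot [0.7071 0.7071 0.     0.    ]
time_s: 17.15
position: [0.5592, -0.1953, 0.1078]
eef_rot: [0.707, 0.707, -0.0, -0.0]
force: [-2.6, -0.7, 0.2]
width: 0.0514
t 17.3 F [-1.74 -0.25  0.5 ] sd [0.6  0.46 0.27] P [ 559.19 -195.29  107.84] M [ 0.002  0.288 -0.032] w 0.0514 rot [0.7071 0.7071 0.     0.    ]
```

```bash
python3 -m inch '[[[0,0.001,0,0,0,0,0.6],[0,0.001,0,0,0,0,0.6],[0,0.001,0,0,0,0,0.6],[0,0.001,0,0,0,0,0.6],[0,0.001,0,0,0,0,0.6],[0,0,0,0,0,0,0.6],[0,0,0,0,0,0,0.6]]]'; python3 -c "
from h import *
avg(4)
P=grab_frame('side')[0];W=grab_frame('wrist')[0];cv2.imwrite('pics/tilt.png',np.hstack([cv2.resize(P[200:300,230:330,::-1],(400,400)),cv2.resize(W[150:350,160:360,::-1],(400,400))]))"
```

```text
time_s: 18.23
position: [0.5642, -0.1953, 0.1079]
eef_rot: [0.707, 0.707, 0.0, 0.0]
force: [-2.6, -0.2, 3.0]
width: 0.0513
t 18.38 F [-2.22  0.22  2.83] sd [0.28 0.5  0.21] P [ 564.22 -195.28  107.83] M [ 0.024  0.467 -0.005] w 0.0513 rot [0.7071 0.7071 0.     0.    ]
```

View pics/tilt.png

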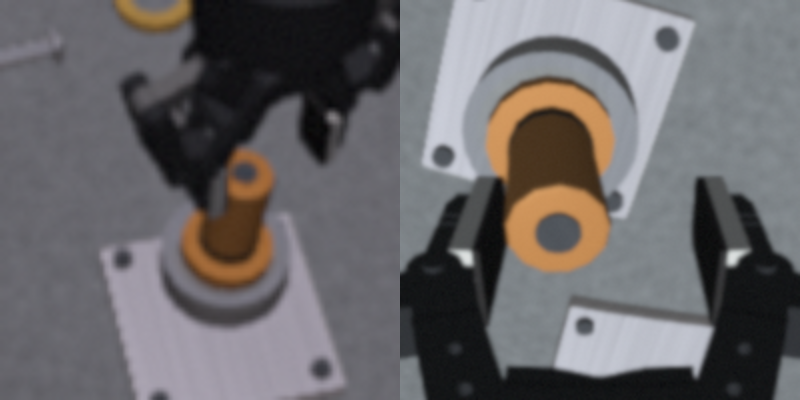

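```bash
python3 -c "
from h import *
s=sensors.observe(); p,d=grab_frame('wrist')
for z in(.125,.13): print(onz('wrist',(238.8,263.8),z,s))
v,u=np.mgrid[244:285,212:266]; Q=np.array([world('wrist',(a,b),d[b,a],s) for a,b in zip(u.ravel(),v.ravel())])
C=p[v.ravel(),u.ravel()].astype(int); m=(C[:,0]>C[:,2]+60)&(Q[:,2]>.11)
q=Q[m]; q=q[q[:,2]>np.percentile(q[:,2],30)]; n=np.linalg.svd(q-q.mean(0))[2][2]; print(q.mean(0),n,np.degrees(np.arccos(abs(n[2]))),len(q))
print(s['force'],s['time_s'])
"
```

```text
[ 0.55325551 -0.19284153  0.125     ]
[ 0.55367266 -0.18953796  0.13      ]
[ 0.54946934 -0.1941376   0.12321046] [ 0.01588911 -0.43863306  0.89852578] 26.03504124376884 977
[-3.01768775 -0.42397822  1.728255  ] 18.525
```

```bash
python3 -m inch '[[[0,0.001,0,0,0,0,0.6],[0,0.0006,0,0,0,0,0.6],[0,0,0,0,0,0,0.6],[0,0,0,0,0,0,0.6],[0,0,0,0,0,0,0.6]]]'; python3 -c "
from h import *
avg(4)
s=sensors.observe(); p,d=grab_frame('wrist'); cv2.imwrite('pics/tilt2.png',cv2.resize(p[200:320,190:310,::-1],(600,600)))"
```

```text
time_s: 19.2
position: [0.5658, -0.1953, 0.1078]
eef_rot: [0.707, 0.707, 0.0, 0.0]
force: [-2.9, -0.4, 2.3]
width: 0.0513
t 19.35 F [-2.76 -0.23  2.93] sd [0.47 0.29 0.64] P [ 565.83 -195.28  107.84] M [-0.012  0.519 -0.005] w 0.0513 rot [7.071e-01 7.071e-01 0.000e+00 1.000e-04]
```

View pics/tilt2.png

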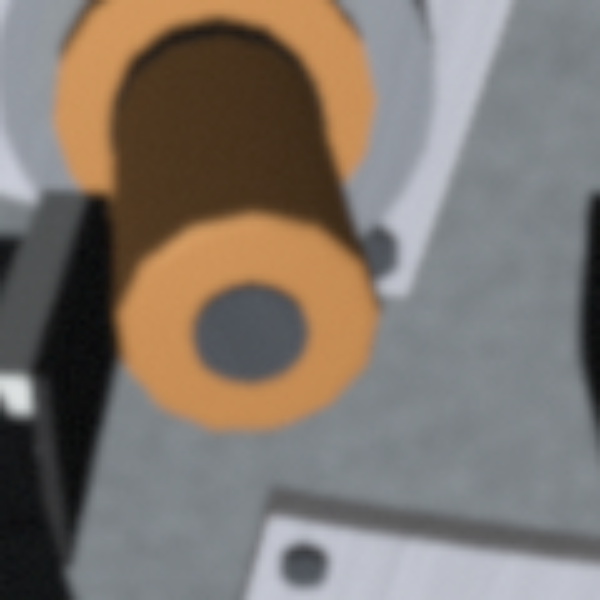

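The stem top's shift implies a tilt of about 0.13 rad (7.5 degrees). I back the finger off to let the foot drop.

```bash
python3 -m inch '[[[0,-0.002,0,0,0,0,0.6],[0,-0.003,0,0,0,0,0.6],[0,-0.004,0,0,0,0,0.6],[0,-0.0055,0,0,0,0,0.6],[0,-0.006,0,0,0,0,0.6],[0,0,0,0,0,0,0.6],[0,0,0,0,0,0,0.6],[0,0,0,0,0,0,0.6],[0,0,0,0,0,0,0.6]]]'; python3 -c "
from h import *
avg(6)"
python3 -m inch '[[[0,0,-0.008,0,0,0,0.7],[0,0,-0.015,0,0,0,0.7],[0,0,-0.02,0,0,0,0.7],[0,0,-0.025,0,0,0,0.7],[0,0,-0.02,0,0,0,0.7],[0,0,0,0,0,0,0.7],[0,0,0,0,0,0,0.7],[0,0,0,0,0,0,0.7]]]'
python3 -c "
from h import *
s=sensors.observe();P=grab_frame('side')[0];W=grab_frame('wrist')[0];S=grab_frame('scene')[0]
print(s['position'],s['force'],s['time_s'])
cv2.imwrite('pics/fin.png',np.hstack([cv2.resize(P[200:300,230:330,::-1],(400,400)),cv2.resize(S[160:260,130:230,::-1],(400,400))]))"
```

```text
time_s: 20.58
position: [0.5454, -0.1953, 0.1078]
eef_rot: [0.707, 0.707, 0.0, 0.0]
force: [-0.2, 0.5, 0.3]
width: 0.0513
t 20.82 F [ 0.04  0.06 -0.24] sd [0.28 0.3  0.32] P [ 545.38 -195.28  107.79] M [0.004 0.009 0.001] w 0.0514 rot [0.7071 0.7071 0.     0.    ]
time_s: 21.88
position: [0.5449, -0.1951, 0.1947]
eef_rot: [0.707, 0.707, -0.0, -0.001]
force: [0.2, -0.2, -0.5]
width: 0.0594
[ 0.54492194 -0.19513462  0.19469901] [ 0.22756541 -0.18084242 -0.50168615] 21.875
```

View pics/fin.png

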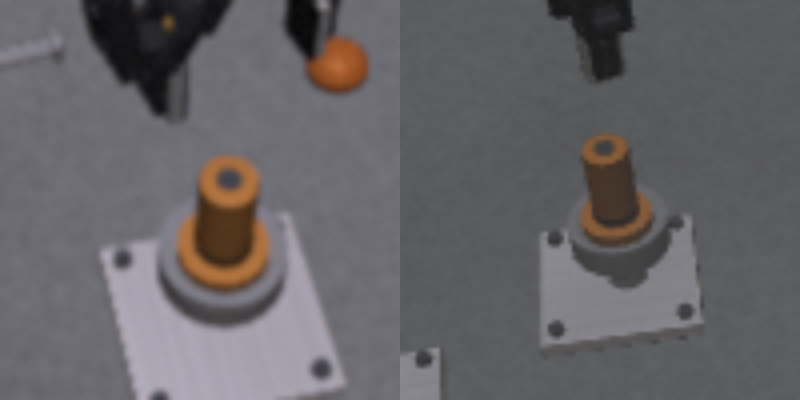

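The foot has dropped back upright, in the same pose as right after release, and the gripper is clear above it.

```bash
python3 -c "
from station import r; print(r.hand_in())"
```

```text
the job is handed in; nothing more can be done
None
```

The job is done and handed in at about 22 s of the 58 s; no verdict was reported.

- **Placing:** I took the bronze foot out of its ring, lowered it into the cup on the plate nearest the base, and used the wrist's side force and moment to move about 3 mm to the cup's centre.
- **Press:** The net push was about 12 N, so the cup sank about 6.7 mm. The remaining side load was about 0.3 N, or about 0.2 mm of shift.
- **Rocking:** I let go and leaned one open finger on the top of the stem. The foot tipped about 7 to 7.5 degrees, and the cup shifted about 1.8 mm sideways while it leaned. When I drew the finger back, the foot dropped upright by itself.

**Last checks:** After the drop, with the fingers still around the stem, the wrist force was zero within noise. The last picture, with the gripper about 70 mm above the foot, shows it upright in the same pose as right after release. I never went near the bystanders, but I did not measure their positions again at the end.

**Disagreement:** The wrist depth gave a plane fit of 26 degrees for the tilted stem's top, which I discarded because it took in the side of the stem. The tilt comes from how far the stem's top and the finger moved. The press depth and sideways shifts come from the measured forces and the given spring rates, as I could not read the cup directly.

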